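Show the frit canister to the reader and crack its sealed lid

ROBOT

A 6-joint arm with a two-finger parallel gripper is mounted at the origin on the work surface. World frame = base frame: x ahead of the robot, y to its left, z up, the work surface at z = 0. Lengths are in mm, angles in rad, forces in N, time in s.
With the tool pointing down it reaches from about 350 to 975 mm from the base axis. Payload 7.1 kg.
Tool frame: the origin (TCP) lies between the finger pads; the fingertips stand 17 mm ahead of it and the grasp point (between the pads) lies 2 mm behind it; x points along the fingers, z is the direction in which the jaws open and shut, and the axes are right-handed (so a half turn about x gives the same grasp; the last joint's range is limited). The gripper opens to 88 mm and grips with 3 to 60 N. Pads are 20 mm wide; open, the fingers measure 115 mm over their backs; the gripper's body (75 mm by 178 mm) begins 61 mm behind the grasp point.
Start: joints at [1.28, 0.423, 1.63, -0, 1.089, -0.019], TCP at [167.76, 602.048, 239.675] pointing down, gripper open.
Joint ranges: [-3, 3], [-0.9, 2.11], [0.09, 2.58], [-1.31, 4.45], [0.11, 2.69], [-2.54, 2.54]. Speed limits (rad/s): [2.39, 2.39, 3.01, 3.14, 3.14, 3.14].

INTERFACE

Orientations are given as a rotation vector (axis times angle).
In Python, from rig import robot, viewer, job gives the robot as it stands. The module is installed in compiled form; this text tells all that it offers.
- The arm moves only by the shell command python3 -m inch 'ROWS' [FORCE]. ROWS is JSON, a list that holds one entry, the list of rows, each a list of 7 numbers: the shift along the world's x, y, z in mm, then the turn, a rotation vector about the world's x, y, z in degrees, then the finger opening in mm, from 0 to 87.8. In form: [[[x, y, z, ax, ay, az, jaw], ...]]. A call has 1 to 20 rows; each row shifts and turns the commanded pose from where the row before left it; what a row does not reach is not made up. A row lasts 1/8 s, in which the tool goes at most 62.5 mm and 10.7 degrees, less where a joint would pass 70% of its speed; a pose out of reach is approached as far as the arm can. A call with a gripper value outside its range is refused whole. The fingers move at their own pace and stop on an object; FORCE is the grip in N (left out, the last holds). Time passes only in rows, so rows that do not move let the fingers close. It gives the time, the measured TCP pose, the force and the opening at its end, in the units of the state.
- robot.get_state(): the state, without advancing time (a new reading comes with each control period).
- viewer.grab_frame(name): name is "side" or "top"; returns a dict with "image" (420x560x3 uint8, red, green, blue), "fov_y" (degrees; the focal length in pixels is half the picture's height over the tangent of half this angle, whatever the lens; pixels are square), "cx", "cy" (the principal point, pixels), "R" (3x3) and "t" (3): a world point X has camera coordinates R X + t. Camera axes: x right, y down, z forward; pixel columns grow to the right and rows downward; lengths in mm; the calibration is good to about 2 mm. A picture is of the moment at which its call begins. There is no depth.
- job.hand_in(): hands the job in, once; it reports no verdict.
The state is a dict: "time_s": time; "q": joint angles; "qd": joint speeds; "joint_efforts": joint torques, N m; "tool_pos": TCP position; "tcp_rot": TCP orientation; "contact_force": force on the tool from outside, world axes, zero at the start; "moment": the same for the moment, N m; "grip_width": finger opening in mm.
Only numpy, scipy, OpenCV 4.12 (cv2) and the standard library are available. Lean on these libraries where they do the work, as an engineer would, in place of code of your own. Each camera call takes 0.05 s, during which the arm holds its last target.

TASK

Turn the canister on its turntable until its label squarely faces the window of the grey reader block, with the lid still shut. Then pull the lid straight up until its tight seal gives, and finish holding it about two centimetres open (do not let it fly up, and do not let go), the label still facing the reader, so that I can slip a drying sachet in. Leave the two jars and the brush pot where they stand.

Things in the scene. Friction and masses are not known exactly. Their poses are not given: they have to be found in the camera images.
- lid: White lid, a disc 114 mm across, 14 mm thick; origin at the centre of its underside, on the canister's axis, z up, x to the label's side, where a 14 mm wide tab sticks out 11 mm from the rim. Shut, the origin is 144 mm above the table. It rides straight up a guide (90 mm at most). Turning the lid turns canister and turntable with it; they stay where left (0.15 Nm friction).
- handle (a point): Grip point of the lid's handle, an upright black fin 60 mm long (along the lid's x), 14 mm thick (along y), 35 mm tall from the lid's top face. The point lies on the canister's axis, 36 mm above the lid's origin, 22 mm above the lid's top face, 13 mm below the fin's top; axes as the lid's.
- label (a point): Middle of the paper label with dark bars (44 mm wide, 70 mm tall) on the steel canister (110 mm across, 120 mm tall, fixed on a rubber turntable 130 mm across); 57 mm from the canister's upright axis, 84 mm above the table; x points straight out of it. The canister turns up to 3.1 rad either way from the stand's x.
- window (a point): Middle of the reader's dark window, 84 mm above the table, 109 mm from the canister's axis; x points away from that axis, y level along the window. The reader is a fixed grey block 42 x 58 mm, 120 mm tall. The label faces it when it lies on the straight line from the canister's axis to the window.
- stand: Fixed square grey base plate 150 x 150 x 12 mm under the turntable; origin at its centre on the table, on the canister's axis. The canister does not come off it.
- jar_a: Bystander: loose clear jar with white cap, 60 mm across, 85 mm tall; origin at the centre of its underside.
- jar_b: Bystander: loose amber jar with white cap, 48 mm across, 65 mm tall; origin at the centre of its underside.
- brush_pot: Bystander: loose steel pot 76 mm across with brushes, 150 mm tall in all; origin at the centre of its underside.
- seal (a point): Middle of the canister's mouth, 144 mm above the table, where the seal grips the lid. Pulling takes about 15 N at the peak, some 2 mm up, then the seal gives with a small upward kick; above 11 mm only the lid's weight (0.18 to 0.36 kg) is left. Let go, the lid sinks back onto the seal and rests about 10 mm open.
Things that resemble listed ones, but are neither listed nor needed, are in the scene too. What is shaped like the part that bears window but yellow is not meant.

How it is judged (in metres and radians):
On the way, in this order (a step that is already met when the one before it is completed fails the run):
1. the label squarely faces the reader's window, with the lid still shut (y of label in the frame of window between -0.0115 and 0.0115 m and x of label in the frame of window above -0.065 m and height (world z) of lid below 0.148 m), for 0.2 s.
2. the lid has come free of its seal, in the gripper, the label facing the reader (y of label in the frame of window between -0.0115 and 0.0115 m and x of label in the frame of window above -0.065 m and height (world z) of lid above 0.157 m and contact force between the fingers and lid above 1 N), for 0.1 s.
At the end, for the whole second after the job is handed in: The lid is held still by the fingers, 13 to 30 mm above its shut height (origin 157 to 174 mm above the table), with the label within about 0.2 rad of squarely facing the reader's window (all of step 2 and height (world z) of lid below 0.174 m and linear speed of lid below 0.01 m/s); the arm keeps its last pose, push and grip.
It fails at once if the lid flies or is pulled up more than 45 mm (height (world z) of lid above 0.189 m).
It fails at once if a jar or the brush pot is pushed away or tipped (distance of any of jar_a, jar_b, brush_pot from where it was at the start of the episode above 0.03 m or angle between any of jar_a, jar_b, brush_pot's own z axis and vertical above 0.5 rad).
It also fails if it takes over 35 s, if anything falls off the work surface, if the arm or the gripper's body presses on something with over 40 N, if the wrist force passes 120 N, or if a joint passes its speed limit or range.

## Working session

There is one attempt and no reset: what is moved stays moved. The work goes in short steps, Python scripts to look and compute and a shell command to move; the robot and the scene stay as the last step left them, time stands still between calls to the robot, and variables do not carry over. Pictures are saved under pics/ and viewed, and the job is handed in when it is done.

```bash
mkdir -p pics
python3 - <<'E'
from rig import robot, viewer
import cv2, numpy as np
s=robot.get_state(); print({k:np.round(v,3).tolist() for k,v in s.items()})
for n in("side","top"):
    f=viewer.grab_frame(n); cv2.imwrite(f"pics/{n}0.png",f["image"][:,:,::-1])
    print(n,f["fov_y"],f["cx"],f["cy"],np.round(f["R"],4).tolist(),np.round(f["t"],1).tolist())
E
```

```text
{'time_s': 0.0, 'q': [1.28, 0.424, 1.631, -0.0, 1.089, -0.019], 'qd': [-0.001, 0.002, -0.0, -0.0, -0.001, 0.002], 'joint_efforts': [-0.003, -54.462, -27.366, 0.064, 0.023, -0.0], 'tool_pos': [167.621, 601.565, 238.923], 'tcp_rot': [-1.008, 1.327, 1.006], 'contact_force': [0.25, -0.783, -0.716], 'moment': [0.038, -0.012, 0.019], 'grip_width': 87.469}
side 55.34609260668294 282.48714853602456 205.80475699524945 [[-0.9431, -0.3324, -0.0009], [-0.264, 0.7507, -0.6056], [0.2019, -0.571, -0.7958]] [519.2, 225.0, 898.2]
top 49.86883678860841 285.0633119167476 214.5256826727676 [[0.0227, -0.9997, -0.0072], [-0.994, -0.0218, -0.107], [0.1068, 0.0096, -0.9942]] [-21.4, 569.9, 995.6]
```

View pics/side0.png

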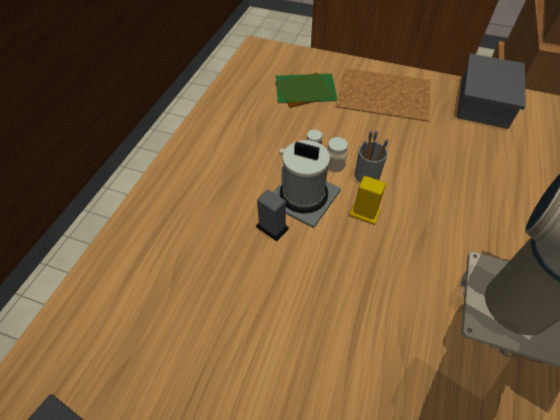

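View pics/top0.png

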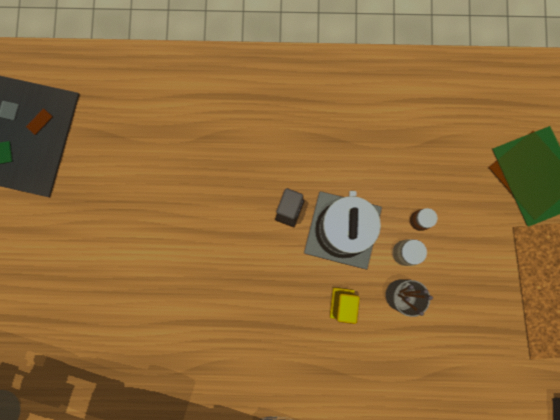

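The side view shows the canister at (305,175), the grey reader at (271,213) and the yellow look-alike at (368,198). In the top view the lid is at (351,225), its tab at (352,193), the reader at (291,207) and the yellow block at (347,306). Next I'll enlarge both.

Run:
```python
import cv2
a=cv2.imread("pics/top0.png")[170:330,265:445]; cv2.imwrite("pics/top0c.png",cv2.resize(a,None,fx=3.7,fy=3.7,interpolation=2))
a=cv2.imread("pics/side0.png")[120:250,245:400]; cv2.imwrite("pics/side0c.png",cv2.resize(a,None,fx=4.5,fy=4.5,interpolation=2))
```

```text
(no output)
```

View pics/top0c.png

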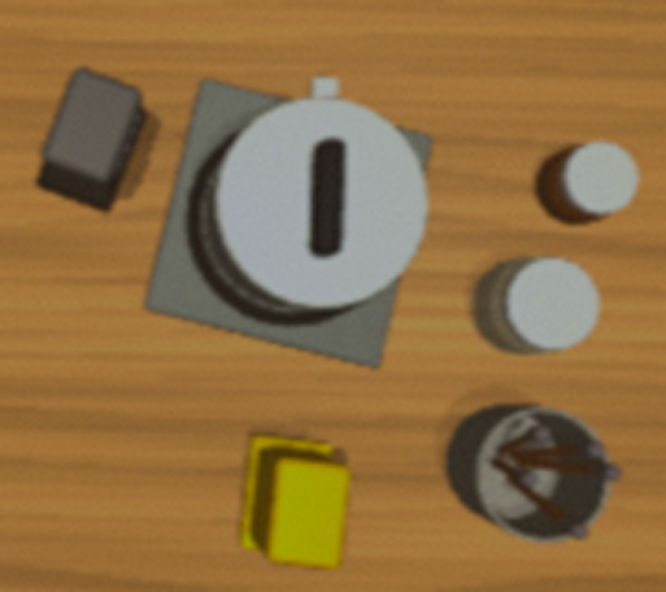

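View pics/side0c.png

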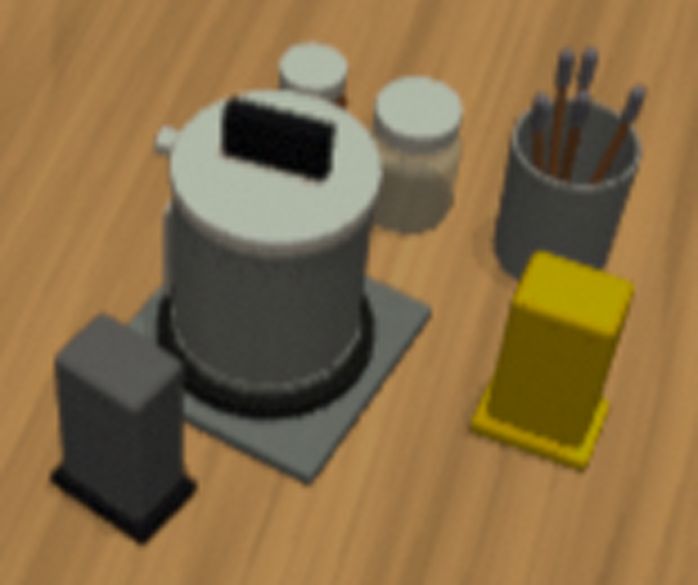

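```bash
cat > h.py <<'E'
import numpy as np
from rig import viewer
def ray(f,u,v,z):
    R=np.array(f["R"]);t=np.array(f["t"]);fl=210/np.tan(np.radians(f["fov_y"]/2))
    d=R.T@np.array([(u-f["cx"])/fl,(v-f["cy"])/fl,1]);c=-R.T@t
    return c+d*(z-c[2])/d[2]
def proj(f,X):
    R=np.array(f["R"]);t=np.array(f["t"]);fl=210/np.tan(np.radians(f["fov_y"]/2))
    p=R@np.array(X)+t;return np.array([p[0]/p[2]*fl+f["cx"],p[1]/p[2]*fl+f["cy"]])
E
python3 - <<'E'
from h import *
f=viewer.grab_frame("top");g=viewer.grab_frame("side")
T=lambda u,v,z:ray(f,265+(u+.5)/3.7-.5,170+(v+.5)/3.7-.5,z)
S=lambda u,v,z:ray(g,245+(u+.5)/4.5-.5,120+(v+.5)/4.5-.5,z)
P=lambda n,x:print(n,np.round(x,1))
P("lid",T(322.5,202.5,158));P("tab",T(326,87,151))
st=[T(*p,12) for p in[(205,79),(432,136),(379,367),(146,308)]];P("stand",st);P("standc",np.mean(st,0))
P("rdr top",[T(*p,120) for p in[(85,69),(143,91),(108,183),(45,160)]]);P("c",np.mean([T(*p,120) for p in[(85,69),(143,91),(108,183),(45,160)]],0))
P("fin",[T(329,140,193),T(325,255,193)])
P("jars",[T(601,179,65),T(553,305,85),T(542,474,100)]);P("yel",T(310,513,120))
P("S lid",S(276,169,158));P("S tab",S(167,140,151))
r=[S(*p,120) for p in[(102,316),(185,368),(135,410),(57,360)]];P("S rdr",r);P("c",np.mean(r,0))
P("Sfin",[S(229,97,193),S(334,124,193)])
P("Syel",S(578,292,120))
P("S stand",[S(431,311,12),S(308,481,12)])
P("cam",[-np.array(f["R"]).T@f["t"],-np.array(g["R"]).T@g["t"]])
E
```

```text
lid [ 539.8 -142.5  158. ]
tab [ 603.5 -144.9  151. ]
stand [[ 629.   -88.5   12. ]
 [ 596.  -230.9   12. ]
 [ 451.8 -198.2   12. ]
 [ 484.8  -54.1   12. ]]
standc [ 540.4 -142.9   12. ]
rdr top [[615.7 -13.5 120. ]
 [603.9 -46.5 120. ]
 [551.5 -27.8 120. ]
 [563.6   7.7 120. ]]
c [583.7 -20.  120. ]
fin [[ 569.2 -140.7  193. ]
 [ 509.7 -139.1  193. ]]
jars [[ 565.6 -319.8   65. ]
 [ 490.1 -285.4   85. ]
 [ 395.1 -274.3  100. ]]
yel [ 372.5 -142.1  120. ]
S lid [ 539.3 -137.9  158. ]
S tab [ 603.7 -145.7  151. ]
S rdr [[603.  -41.2 120. ]
 [550.5 -22.9 120. ]
 [565.5  10.9 120. ]
 [614.5  -5.9 120. ]]
c [583.4 -14.8 120. ]
Sfin [[ 569.4 -146.6  193. ]
 [ 512.  -145.6  193. ]]
Syel [ 370.2 -140.6  120. ]
S stand [[ 451.4 -193.2   12. ]
 [ 485.7  -49.3   12. ]]
cam [[ 460.6  -18.5 1050.7]
 [ 367.7  516.5  851.5]]
```

Run:
```python
from h import *
from rig import robot
from scipy.spatial.transform import Rotation as Ro
s=robot.get_state();M=Ro.from_rotvec(s["tcp_rot"]).as_matrix();print(np.round(M,3),s["q"],s["time_s"])
print("jaw yaw",np.degrees(np.arctan2(M[1,2],M[0,2])))
c=np.array([540,-141.5]);w=np.array([583.5,-17.5])-c;print(np.degrees(np.arctan2(w[1],w[0])))
print(c-s["tool_pos"][:2])
```

```text
[[-0.    -0.963  0.268]
 [-0.001  0.268  0.963]
 [-1.    -0.    -0.001]] [ 1.28000360e+00  4.23595152e-01  1.63036098e+00 -2.83523992e-05
  1.08860926e+00 -1.90314104e-02] 0.2
jaw yaw 74.42997756495377
70.66880041779447
[ 372.32423836 -743.25021364]
```

What could be taken for the targets:
- **Reader:** the grey block at top (291,207), or the yellow block at top (347,306), which the task excludes.
- **Lid:** the white disc at top (351,225), or the white jar caps at (427,218) and (414,252).

I choose the grey block and the disc with the black fin and tab. The crops confirm both.

- The canister axis is at about (540,-141).
- The tab points at about -2°.
- The reader lies at about 70.5°, 130 mm from the axis to its centre, which agrees with 109+21.

So the canister needs about +72.5°. I'll approach with the jaws at -92° to keep joint 6 in range.

```bash
python3 -m inch '[[[23,-46,1.5,0,0,-10.4,87],[23,-46,1.5,0,0,-10.4,87],[23,-46,1.5,0,0,-10.4,87],[23,-46,1.5,0,0,-10.4,87],[23,-46,1.5,0,0,-10.4,87],[23,-46,1.5,0,0,-10.4,87],[23,-46,1.5,0,0,-10.4,87],[23,-46,1.5,0,0,-10.4,87],[23,-46,1.5,0,0,-10.4,87],[23,-46,1.5,0,0,-10.4,87],[23,-46,1.5,0,0,-10.4,87],[23,-46,1.5,0,0,-10.4,87],[23,-46,1.5,0,0,-10.4,87],[23,-46,1.5,0,0,-10.4,87],[23,-46,1.5,0,0,-10.4,87],[23,-46,1.5,0,0,-10.4,87],[0,0,0,0,0,0,87],[0,0,0,0,0,0,87]]]' 45
cat > st.py <<'E'
from h import *
from rig import robot
from scipy.spatial.transform import Rotation as Ro
import cv2,sys
def st():
    s=robot.get_state();M=Ro.from_rotvec(s["tcp_rot"]).as_matrix()
    print(round(s["time_s"],2),"pos",np.round(s["tool_pos"],1),"jaw",np.round(np.degrees(np.arctan2(M[1,2],M[0,2])),1),"ax",np.round(M[:,0],3),"F",np.round(s["contact_force"],1),"M",np.round(s["moment"],2),"w",round(float(s["grip_width"]),1),"q",np.round(s["q"],2))
if __name__=="__main__":
    st()
    for n,(a,b,c,d) in {"top":(140,330,250,450),"side":(80,260,230,410)}.items():
        f=viewer.grab_frame(n);cv2.imwrite(f"pics/{n}{sys.argv[1]}.png",cv2.resize(f["image"][a:b,c:d,::-1],None,fx=3,fy=3,interpolation=2))
E
python3 st.py 1
```

```text
time_s: 2.45
tool_pos: [535.0, -133.6, 263.2]
tcp_rot: [1.234, 1.195, -1.235]
contact_force: [0.6, 0.1, -0.0]
grip_width: 87.3
2.45 pos [ 535.  -133.6  263.2] jaw -91.9 ax [-0.001  0.001 -1.   ] F [ 0.6  0.1 -0. ] M [ 0.03  0.12 -0.02] w 87.3 q [-0.27  0.29  1.77  0.    1.08  1.34]
```

```bash
python3 -m inch '[[[5,-8.4,-15,0,0,0,60],[0,0,-20,0,0,0,60],[0,0,-15,0,0,0,60],[0,0,-8,0,0,0,60],[0,0,0,0,0,0,60]]]'
python3 st.py 2
```

```text
time_s: 3.18
tool_pos: [540.5, -142.2, 205.0]
tcp_rot: [1.234, 1.194, -1.235]
contact_force: [-0.3, 0.8, -0.2]
grip_width: 59.9
3.17 pos [ 540.5 -142.2  205. ] jaw -92.0 ax [-0.001  0.    -1.   ] F [-0.3  0.8 -0.2] M [-0.05  0.18  0.04] w 59.9 q [-0.28  0.37  1.8  -0.    0.97  1.33]
```

View pics/top2.png

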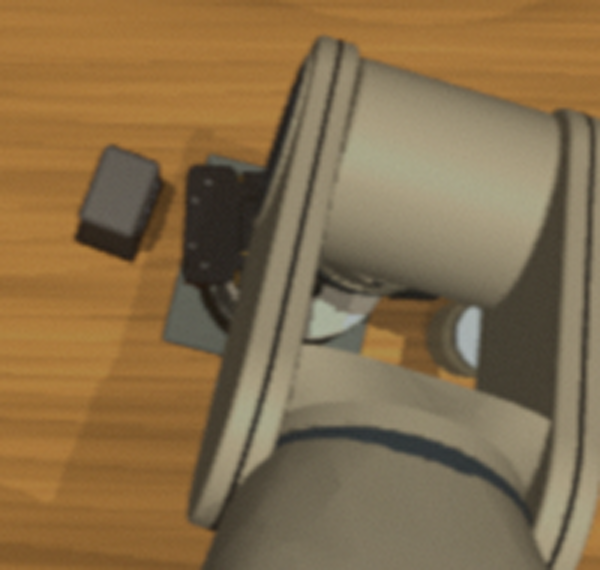

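View pics/side2.png

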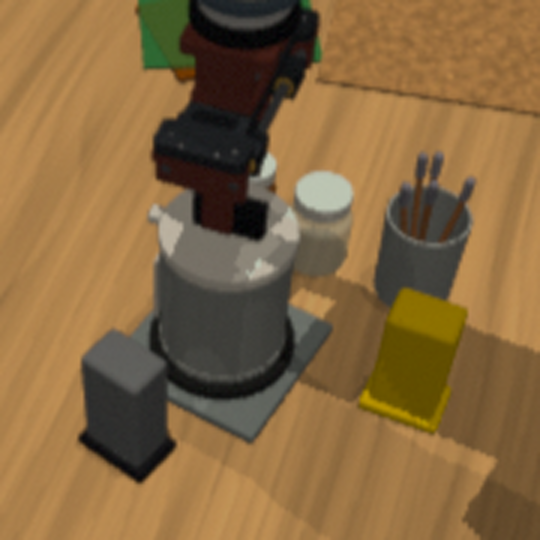

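The side view shows the near finger at crop (217,205), centred along the fin (195–265), with the far finger behind it. The top view is mostly hidden by the arm. I'll go down 24 mm so the tips are 6 mm above the lid, then close.

```bash
python3 -m inch '[[[0,0,-12,0,0,0,40],[0,0,-8,0,0,0,30],[0,0,-4,0,0,0,22],[0,0,0,0,0,0,18],[0,0,0,0,0,0,16]]]'
python3 -c "import st;st.st()"
```

```text
time_s: 3.9
tool_pos: [540.9, -142.4, 181.8]
tcp_rot: [1.235, 1.192, -1.234]
contact_force: [0.5, -0.2, 0.6]
grip_width: 16.8
3.9 pos [ 540.9 -142.4  181.8] jaw -92.0 ax [ 0. -0. -1.] F [ 0.5 -0.2  0.6] M [-0.03  0.17 -0.06] w 16.8 q [-0.28  0.4   1.82  0.    0.92  1.33]
```

```bash
python3 -m inch '[[[0,0,0,0,0,0,13],[0,0,0,0,0,0,10],[0,0,0,0,0,0,6],[0,0,0,0,0,0,0],[0,0,0,0,0,0,0]]]' 45
python3 -c "import st;st.st()"
```

```text
time_s: 4.53
tool_pos: [541.0, -141.6, 181.9]
tcp_rot: [1.235, 1.193, -1.234]
contact_force: [1.3, 5.3, 0.7]
grip_width: 13.6
4.53 pos [ 541.  -141.6  181.9] jaw -92.0 ax [ 0.     0.001 -1.   ] F [1.3 5.3 0.7] M [ 0.81 -0.06  0.04] w 13.6 q [-0.28  0.4   1.82  0.    0.92  1.33]
```

Gripped at 13.6 mm, with about 5 N sideways, so the true centre is roughly 1 mm towards +y. I'll relax that and begin the turn.

```bash
python3 -m inch '[[[0,1,0,0,0,2,0],[0,0,0,0,0,4,0],[0,0,0,0,0,6,0],[0,0,0,0,0,6,0],[0,0,0,0,0,6,0],[0,0,0,0,0,6,0],[0,0,0,0,0,4,0],[0,0,0,0,0,2,0],[0,0,0,0,0,0,0]]]'
python3 st.py 3
```

```text
time_s: 5.65
tool_pos: [541.1, -141.9, 181.9]
tcp_rot: [0.761, 1.432, -0.762]
contact_force: [2.0, -3.8, 0.6]
grip_width: 13.9
5.65 pos [ 541.1 -141.9  181.9] jaw -56.0 ax [ 0.001 -0.001 -1.   ] F [ 2.  -3.8  0.6] M [-0.52 -0.11  0.12] w 13.9 q [-0.28  0.4   1.82 -0.    0.92  0.7 ]
```

View pics/side3.png

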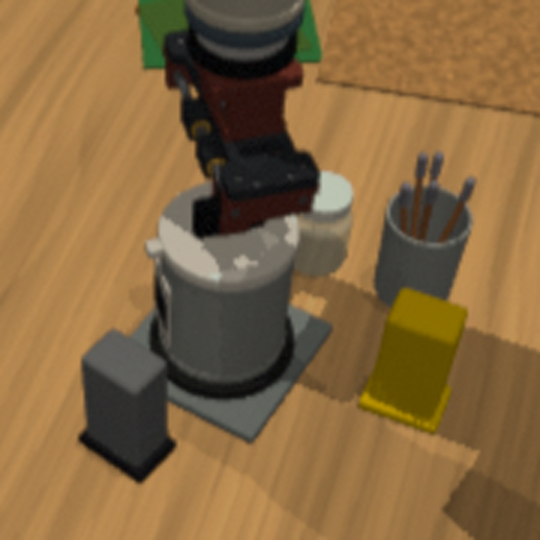

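The canister turns with the lid: tab at crop (152,247), label coming into view at (163,300), lid still shut. I'll continue by the remaining 36.5°.

```bash
python3 -m inch '[[[0,-0.6,0,0,0,3,0],[0,0,0,0,0,6,0],[0,0,0,0,0,6,0],[0,0,0,0,0,6,0],[0,0,0,0,0,6,0],[0,0,0,0,0,5,0],[0,0,0,0,0,3,0],[0,0,0,0,0,1.5,0],[0,0,0,0,0,0,0],[0,0,0,0,0,0,0]]]'
python3 st.py 4
```

```text
time_s: 7.0
tool_pos: [541.4, -142.2, 181.9]
tcp_rot: [0.267, 1.553, -0.267]
contact_force: [3.6, -3.3, -1.4]
grip_width: 13.9
7.0 pos [ 541.4 -142.2  181.9] jaw -19.5 ax [ 0.001 -0.001 -1.   ] F [ 3.6 -3.3 -1.4] M [-0.6  -0.56 -0.  ] w 13.9 q [-0.28  0.4   1.82 -0.    0.92  0.06]
```

View pics/side4.png

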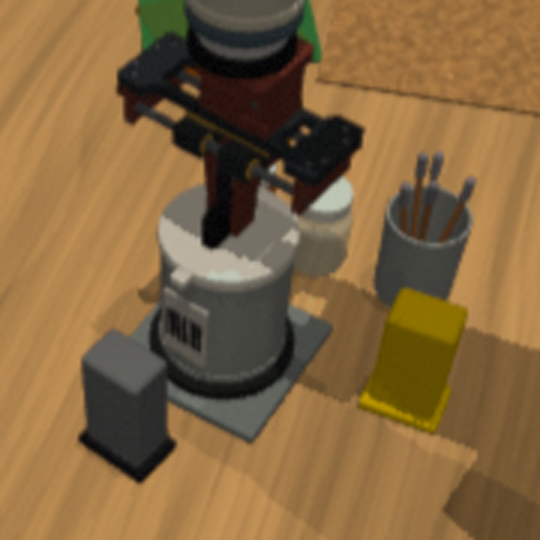

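View pics/top4.png

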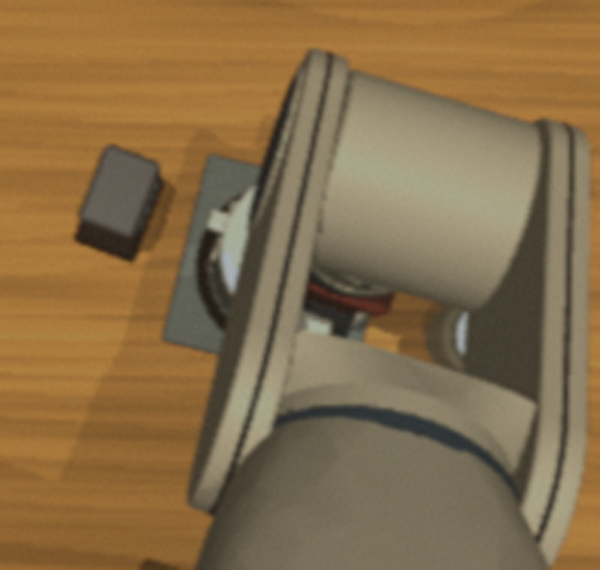

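```bash
python3 - <<'E'
from h import *
f=viewer.grab_frame("top");g=viewer.grab_frame("side")
c=np.array([540,-141.5])
for n,p in {"Ttab":ray(f,250+218/3,140+222/3,151),"Stab":ray(g,230+181/3,80+278/3,151)}.items():
    d=p[:2]-c;print(n,p,np.hypot(*d),np.degrees(np.arctan2(d[1],d[0])))
for a in (60,65,70,75,80):
    u=np.array([np.cos(np.radians(a)),np.sin(np.radians(a))])
    X=lambda r,z:proj(g,[*(c+r*u),z])
    print(a,"side crop label",np.round((X(57,84)-[230,80])*3),"tab",np.round((X(66,151)-[230,80])*3),"top tab",np.round((proj(f,[*(c+66*u),151])-[250,140])*3))
E
python3 - <<'E'
import cv2
a=cv2.imread("pics/side4.png")[230:400,120:320];cv2.imwrite("pics/side4c.png",cv2.resize(a,None,fx=3,fy=3))
E
```

```text
Ttab [559.96596007 -85.05297046 151.        ] 59.87409043618412 70.52073040160195
Stab [560.52622244 -84.30925453 151.        ] 60.76271204714013 70.25652588560149
60 side crop label [174. 323.] tab [166. 274.] top tab [217. 203.]
65 side crop label [178. 326.] tab [171. 278.] top tab [213. 210.]
70 side crop label [182. 330.] tab [177. 282.] top tab [210. 218.]
75 side crop label [187. 332.] tab [182. 285.] top tab [207. 226.]
80 side crop label [192. 335.] tab [189. 288.] top tab [205. 234.]
```

View pics/side4c.png

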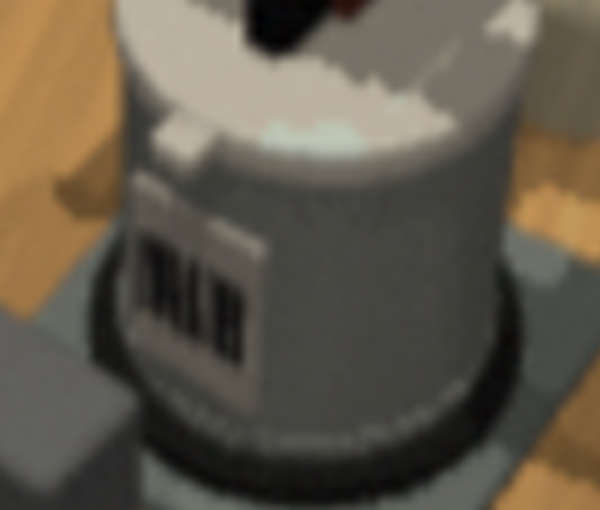

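The tab gives 70.5° (top) and 70.3° (side) against the window's 70.5°, and the label sits squarely below the tab in the crop. Step 1 has been held with the lid shut. Now I'll pull gently with a firmer grip.

```bash
python3 -m inch '[[[0.3,-0.3,0,0,0,0,0],[0,0,0,0,0,0,0],[0,0,1,0,0,0,0],[0,0,1,0,0,0,0],[0,0,1,0,0,0,0],[0,0,1,0,0,0,0]]]' 55
python3 -c "import st;st.st()"
```

```text
time_s: 7.95
tool_pos: [541.3, -142.3, 184.6]
tcp_rot: [0.267, 1.554, -0.267]
contact_force: [9.1, -3.0, -14.1]
grip_width: 13.9
7.95 pos [ 541.3 -142.3  184.6] jaw -19.5 ax [ 0. -0. -1.] F [  9.1  -3.  -14.1] M [-0.67 -1.53 -0.02] w 13.9 q [-0.28  0.4   1.82  0.    0.92  0.06]
```

```bash
python3 -m inch '[[[-0.5,0,0.7,0,0,0,0],[0,0,0.7,0,0,0,0],[0,0,0.7,0,0,0,0],[0,0,0.7,0,0,0,0]]]'
python3 -c "import st;st.st()"
```

```text
time_s: 8.45
tool_pos: [541.3, -142.3, 187.7]
tcp_rot: [0.267, 1.553, -0.267]
contact_force: [8.6, -2.2, -9.1]
grip_width: 13.6
8.45 pos [ 541.3 -142.3  187.7] jaw -19.5 ax [ 0.001 -0.    -1.   ] F [ 8.6 -2.2 -9.1] M [-0.54 -1.3  -0.  ] w 13.6 q [-0.28  0.39  1.82  0.    0.93  0.06]
```

The force has peaked and is falling, so the lid is coming up with the tool. I'll carry on slowly to about 20 mm.

```bash
python3 -m inch '[[[0,0,0.8,0,0,0,0],[0,0,0.8,0,0,0,0],[0,0,1,0,0,0,0],[0,0,1,0,0,0,0],[0,0,1,0,0,0,0],[0,0,1,0,0,0,0],[0,0,1,0,0,0,0],[0,0,1,0,0,0,0],[0,0,0,0,0,0,0]]]'
python3 st.py 5
```

```text
time_s: 9.57
tool_pos: [541.4, -142.3, 196.3]
tcp_rot: [0.267, 1.552, -0.267]
contact_force: [6.3, -1.4, -2.4]
grip_width: 13.8
9.57 pos [ 541.4 -142.3  196.3] jaw -19.5 ax [ 0.002 -0.    -1.   ] F [ 6.3 -1.4 -2.4] M [-0.32 -0.82 -0.02] w 13.8 q [-0.28  0.38  1.81  0.    0.95  0.06]
```

View pics/side5.png

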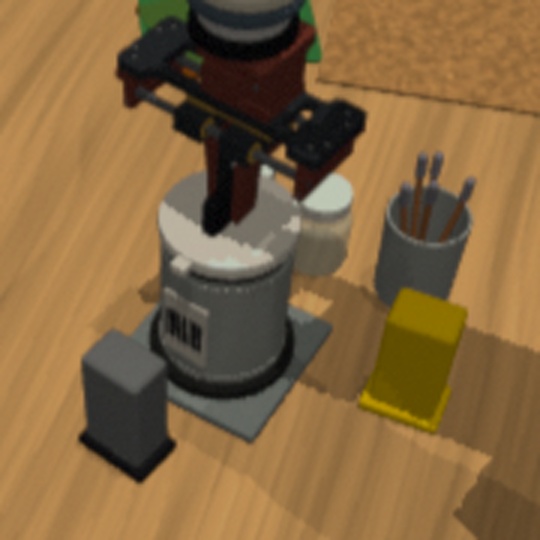

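The lid has lifted: its tab went from crop y 278 to 263, and the label hasn't moved. I'll go the last 7 mm and then measure the lid height in the picture.

```bash
python3 -m inch '[[[0,0,1,0,0,0,0],[0,0,1,0,0,0,0],[0,0,1,0,0,0,0],[0,0,1,0,0,0,0],[0,0,1,0,0,0,0],[0,0,1,0,0,0,0],[0,0,0.5,0,0,0,0],[0,0,0,0,0,0,0],[0,0,0,0,0,0,0],[0,0,0,0,0,0,0]]]'
python3 st.py 6
python3 - <<'E'
from h import *
import cv2
g=viewer.grab_frame("side")
for dz in(0,13,16,19,22,25,30):
    print(dz,np.round((proj(g,[560.2,-84.7,151+dz])-[230,80])*3,1))
a=cv2.imread("pics/side6.png");b=cv2.imread("pics/side4.png")
# template match tab vertical shift
T=b[255:295,165:200]
T=b[262:290,168:196]
r=cv2.matchTemplate(a[200:300,160:210],T,cv2.TM_CCOEFF_NORMED);_,v,_,l=cv2.minMaxLoc(r);print("tab shift",l[0]+160-168,l[1]+200-262,v)
c=np.vstack([np.hstack([b[180:380,140:320],a[180:380,140:320]])]);cv2.imwrite("pics/cmp6.png",cv2.resize(c,None,fx=2.2,fy=2.2))
E
```

```text
time_s: 10.92
tool_pos: [541.4, -142.2, 202.8]
tcp_rot: [0.267, 1.552, -0.267]
contact_force: [6.5, -2.2, -2.4]
grip_width: 13.4
10.93 pos [ 541.4 -142.2  202.8] jaw -19.5 ax [ 0.002 -0.    -1.   ] F [ 6.5 -2.2 -2.4] M [-0.31 -0.93 -0.  ] w 13.4 q [-0.28  0.37  1.81  0.    0.96  0.06]
0 [181.6 277.8]
13 [181.8 266.5]
16 [181.9 263.8]
19 [181.9 261.2]
22 [182.  258.5]
25 [182.  255.8]
30 [182.1 251.3]
tab shift 0 -18 0.985052764415741
```

View pics/cmp6.png

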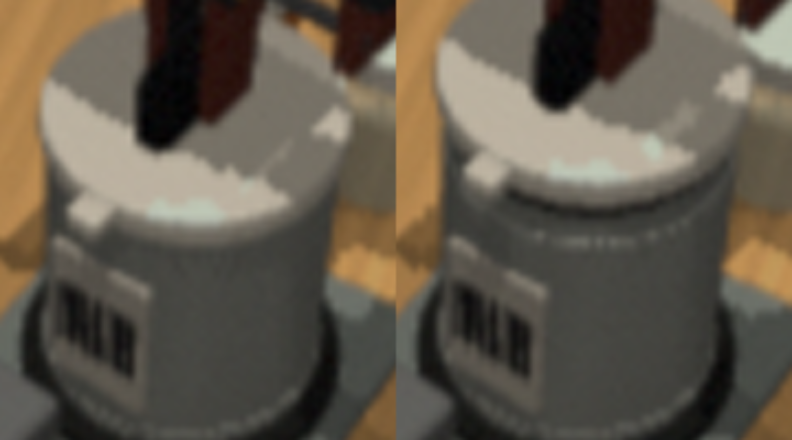

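The tab moved up 18 crop pixels, or about 20.5 mm. The tool rose 20.9 mm, so there was no slip. The load is the lid's weight (2.4 N), the label hasn't moved, and the jars and pot are undisturbed. I'm handing in.

```bash
python3 -c "
from rig import job
import st
st.st();job.hand_in();st.st()"
```

```text
11.07 pos [ 541.4 -142.2  202.8] jaw -19.5 ax [ 0.002 -0.    -1.   ] F [ 5.9 -1.7 -2.3] M [-0.28 -0.89 -0.03] w 13.8 q [-0.28  0.37  1.81  0.    0.96  0.06]
the job is handed in; nothing more can be done
the job is handed in; nothing more can be done
```

I turned the canister about 72.5° by its lid handle, with the lid still shut, until the label faced the grey reader. I then eased the lid off its seal and held it open, and handed in at about 11 s.

- **Label:** with the lid shut, the tab was at 70.5° in the top view and 70.3° in the side view. The window is at about 70.5°, and the tolerance is about 11°. The label did not move as the lid came up.
- **Lid height:** it is about 20.5 mm open by the picture and 20.9 mm by tool travel, so it did not slip in the fingers. Its origin is at about 165 mm. The gripper is set to 55 N, and the pull is down to 2.3 N, roughly the lid's weight.
- **Bystanders:** in the side views the jars and pot showed no shift by eye, though the amber jar was mostly hidden behind the canister and arm. I did not measure their positions again at the end.
- **Other readings:** a small sideways load of about 6 N remained on the gripper at hand-in. No check failed, though the two cameras differed by 4–6 mm in y on some points, so I averaged them. I tried to read the state again after handing in, but it was refused, so I have no reading from that last second.

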